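Raise the dye-weighing cabinet's window to its working height

ROBOT

A 6-joint arm with a two-finger parallel gripper is mounted at the origin on the work surface. World frame = base frame: x ahead of the robot, y to its left, z up, the work surface at z = 0. Lengths are in mm, angles in rad, forces in N, time in s.
With the tool pointing down it reaches from about 350 to 975 mm from the base axis. Payload 7.1 kg.
Tool frame: the origin (TCP) lies midway between the tips of the shut fingers; the grasp point (between the pads) lies 19 mm behind it; z points along the fingers, y is the line along which they close (so a half turn about z gives the same grasp; the last joint's range is limited). The gripper opens to 88 mm and grips with 3 to 60 N. Pads are 20 mm wide; open, the fingers measure 115 mm over their backs; the gripper's body (75 mm by 178 mm) begins 61 mm behind the grasp point.
Start: joints at [-1.141, 0.423, 1.63, -0, 1.089, -0.019], TCP at [271.192, -563.08, 222.675] pointing down, gripper open.
Joint ranges: [-3, 3], [-0.9, 2.11], [0.09, 2.58], [-1.31, 4.45], [0.11, 2.69], [-2.54, 2.54]. Speed limits (rad/s): [2.39, 2.39, 3.01, 3.14, 3.14, 3.14].

INTERFACE

Orientations are given as a rotation vector (axis times angle).
In Python, from workcell import ctrl gives the robot as it stands.
- The arm moves only by the shell command python3 -m inch 'ROWS' [OPENING]. ROWS is JSON, a list of rows, each an object with "xyz": the shift along the tool's x, y, z in mm, a list of three; "rot": the turn, a rotation vector about the tool's x, y, z in rad, a list of three. In form: [{"xyz": [dx, dy, dz], "rot": [ax, ay, az]}, ...]. A call has 1 to 12 rows; each row is the pose to reach, as a shift and turn from the pose commanded when the call began, along the tool's axes at that moment; what a row does not reach only later rows make up. A row lasts 1/12 s, in which the tool goes at most 41.7 mm and 7.16 degrees, less where a joint would pass 70% of its speed; a pose out of reach is approached as far as the arm can. A call with a gripper value outside its range is refused whole. OPENING is the closure in counts, from 0 (fully open) to 255 (shut), set as the call begins (- or left out, the last holds). The fingers move at their own pace and stop on an object; the grip force is fixed at half the most. Time passes only in rows, so rows that repeat a pose let the fingers close. It gives the time, the measured TCP pose, the force, the opening and the grip force at its end, in the units of the state.
- ctrl.get_obs(): the state, without advancing time (a new reading comes with each control period).
- ctrl.get_image(name): name is "scene" or "side" or "wrist"; returns the picture (400x640x3 uint8, red, green, blue); there is no depth.
- ctrl.camera_model(name): a dict with "fx", "fy", "cx", "cy" (pixels), "position" and "attitude" of the camera in the world. Camera axes: x right, y up, looking along -z (the intrinsics and any distortion apply to the point x, -y, -z); pixel columns grow to the right and rows downward; lengths in mm; the calibration is good to about 2 mm. A picture is of the moment at which its call begins: read the wrist's pose just before it. camera_model takes no time and is no camera call; for the wrist camera it gives the pose at the moment of the call.
- ctrl.close_job(): hands the job in; it is judged then, once.
The state is a dict: "t": time; "qpos": joint angles; "qvel": joint speeds; "joint_torque": joint torques, N m; "ee_pos": TCP position; "orientation": TCP orientation; "ft_force": force on the tool from outside, world axes, zero at the start; "moment": the same for the moment, N m; "width": finger opening in mm; "grasp_force": force on a finger pad.
Only numpy, scipy, OpenCV 4.12 (cv2) and the standard library are available. Lean on these libraries where they do the work, as an engineer would, in place of code of your own. Each camera call takes 0.05 s, during which the arm holds its last target. There are 200 camera calls.

TASK

Open the dye-weighing cabinet for work: with the fingertips push its counterweighted window steadily up from beneath the lip until the lip is level with the green marker, without running it well past, and leave it standing there. Do not grip the lip or press on its rubber-covered top, and leave the jars and the tumbler where they stand.

Things in the scene. Friction and masses are not known exactly. Their poses are not given: they have to be found in the camera images.
- cabinet: Fixed clear-acrylic weighing cabinet, a balance inside: 510 mm wide, 300 deep, roof at 410; two front guide posts 50 deep, 40 wide, 680 high, inner faces at y = +-215 mm. Origin on the table, midway between the posts, in the plane of their front faces; x points into the cabinet (away from the robot), y to the left seen from the robot, z up. Sill 42 mm high at x = -18 to 42 mm.
- sash (a joint): Height of the sliding window above its bottom stop, m: 0 down, 0.235 fully up. Window and lip (about 0.95 kg) are balanced by weights inside the posts; guide friction about 3 N, imbalance up to about 1 N either way: 2 to 5 N upward move it slowly, and it stays where it is left. Fingers that lean on the nose can drag it down by friction (0.6): draw them back off it rather than down along it.
- lip_mid (a point): Middle of the lip's nose, on its axis; axes as the cabinet's. The aluminium lip runs along the window's bottom edge and stands out to the robot's side: a 5 mm shelf ending in a straight round nose, 14 mm in diameter, 460 mm long, orange end caps. The nose's axis is 115 mm above the table at the bottom stop; the pane's face is 56 mm behind it. Open space beneath, down to sill and table.
- lip_strip (a point): Middle of the upper face of the black rubber strip on top of the lip, 36 mm deep, 474 mm long; this point is 16 mm behind and 9.5 mm above the nose's axis. The strip also covers the top of the nose. Not to be gripped or pressed. Axes as the cabinet's.
- green_marker: Green clip on either one of the two posts: the working height. 20 mm high, with an 8 mm high tab sticking out 27 mm on each side. Origin at the tab's mid height, on the post's front face, 190 to 300 mm above the table. The lip is level with it when lip_mid is as high as this origin.
- red_marker: A like clip in red on the other post, 325 to 340 mm above the table: the upper limit, used only for cleaning. Origin as the green one's.
- blue_jar: Closed blue dye jar with a white cap, 60 mm in diameter, 85 mm high, standing loose on the table before the cabinet, to one side. Origin at the centre of its underside.
- yellow_jar: Closed yellow dye jar with a white cap, otherwise like the blue one.
- tumbler: Empty steel tumbler, 68 mm in diameter, 110 mm high, standing loose before the cabinet, to one side. Origin at the centre of its underside. Jars and tumbler stand at least 150 mm to either side of the cabinet's middle (to their centres).

How it is judged:
By the outcome, as a careful person would: the job done as asked, in the order asked, and still so for the second after the job is handed in, with the robot touching nothing.
It also fails if it takes over 51 s, if anything falls off the work surface, if the arm or the gripper's body presses on something with over 40 N, if the wrist force passes 120 N, or if a joint passes its speed limit or range.

## Working session

There is one attempt and no reset: what is moved stays moved. The work goes in short steps, Python scripts to look and compute and a shell command to move; the robot and the scene stay as the last step left them, time stands still between calls to the robot, and variables do not carry over. Pictures are saved under pics/ and viewed, at most 10 in all, crops included, and the job is handed in when it is done.

```bash
mkdir -p pics; ls; python3 - <<'E'
from workcell import ctrl
import cv2
for n in ("scene","side"):
    im=ctrl.get_image(n); cv2.imwrite(f"pics/{n}0.png",im[:,:,::-1]); print(n,ctrl.camera_model(n))
print(ctrl.get_obs())
E
```

```text
pics
scene {'fx': 366.72412738740155, 'fy': 366.72412738740155, 'cx': 321.1059928869118, 'cy': 202.4706696368931, 'position': array([ 534.7601013 , -530.36165721,  914.49028717]), 'attitude': array([ 0.60665014, -0.02039171, -0.09179624])}
side {'fx': 457.00443229993283, 'fy': 457.00443229993283, 'cx': 320.4514162458986, 'cy': 206.16618732740992, 'position': array([369.18951947, 724.90847935, 835.6879271 ]), 'attitude': array([ 0.1401155 , -1.23294484, -2.61552063])}
{'t': 0.1, 'qpos': array([-1.14098658e+00,  4.23771142e-01,  1.63059479e+00, -2.03477831e-05,
        1.08861118e+00, -1.89840667e-02]), 'qvel': array([-0.00103061, -0.00166776, -0.00127576, -0.00136002, -0.00041153,
        0.00041274]), 'joint_torque': array([-4.59641578e-04, -5.45617568e+01, -2.74319065e+01,  6.45514810e-02,
        1.89143844e-02, -4.61172374e-05]), 'ee_pos': array([ 270.99342202, -562.63982289,  221.98261971]), 'orientation': array([-3.06150704e+00, -6.98775943e-01,  4.71086635e-04]), 'ft_force': array([ 0.85914975, -0.46203299,  0.64300481]), 'moment': array([-0.03729987,  0.0481247 ,  0.05717395]), 'grasp_force': 0.0, 'width': 88.21855473903568}
```

View pics/scene0.png

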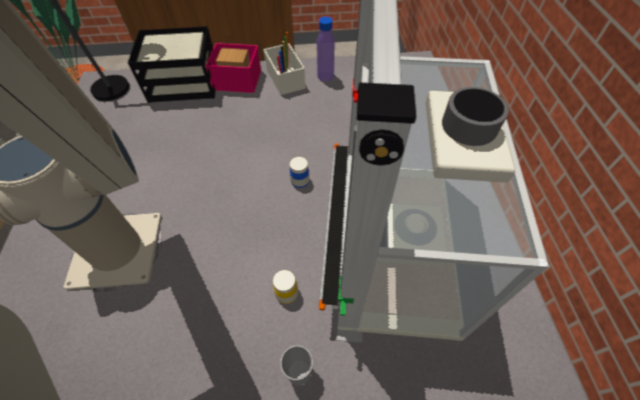

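View pics/side0.png

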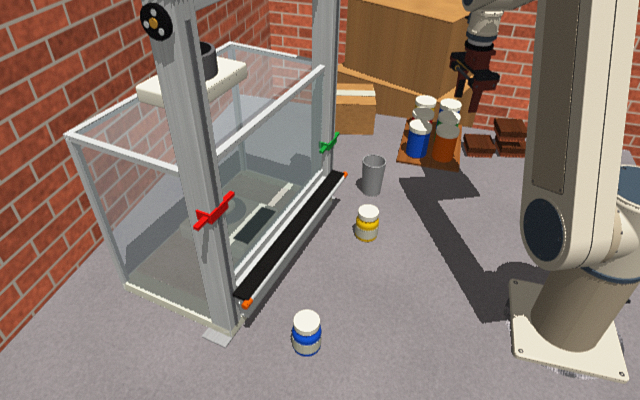

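```bash
cat > h.py <<'E'
import numpy as np, cv2
from scipy.spatial.transform import Rotation as R
from workcell import ctrl
def ray(m,u,v):
    d=np.array([(u-m['cx'])/m['fx'],-(v-m['cy'])/m['fy'],-1.])
    d=R.from_rotvec(m['attitude']).apply(d); return np.array(m['position']),d/np.linalg.norm(d)
def tri(a,b):
    A=[];B=[]
    for o,d in (a,b):
        P=np.eye(3)-np.outer(d,d);A.append(P);B.append(P@o)
    p=np.linalg.lstsq(np.vstack(A),np.hstack(B),rcond=None)[0]
    return p,[float(np.linalg.norm(P@(p-o))) for P,(o,d) in zip(A,(a,b))]
def onz(r,z): o,d=r; return o+d*(z-o[2])/d[2]
def proj(m,p):
    c=R.from_rotvec(m['attitude']).inv().apply(np.asarray(p,float)-m['position'])
    return m['cx']-m['fx']*c[0]/c[2], m['cy']+m['fy']*c[1]/c[2]
HS={'orange':((7,200,150),(14,255,255)),'green':((50,150,60),(75,255,255)),'red':((0,200,100),(4,255,255)),
'blue':((105,150,60),(120,255,255)),'yellow':((22,150,100),(32,255,255))}
def blobs(im,c,amin=8):
    h=cv2.cvtColor(im,cv2.COLOR_RGB2HSV); m=cv2.inRange(h,*map(np.array,HS[c]))
    n,l,s,ce=cv2.connectedComponentsWithStats(m)
    return [(ce[i].round(1).tolist(),s[i].tolist()) for i in range(1,n) if s[i][4]>=amin]
E
python3 - <<'E'
from h import *
for n in ("scene","side"):
    im=cv2.imread(f"pics/{n}0.png")[:,:,::-1].copy()
    for c in HS: print(n,c,blobs(im,c))
a=cv2.imread("pics/scene0.png");b=cv2.imread("pics/side0.png")
L=lambda i,u,v:cv2.resize(i[v-33:v+33,u-33:u+33],(380,380),interpolation=cv2.INTER_NEAREST)[:290]
L2=lambda i,u,v:cv2.resize(i[v-25:v+25,u-33:u+33],(390,295),interpolation=cv2.INTER_NEAREST)
cv2.imwrite("pics/crop.png",np.vstack([np.hstack([L2(a,340,305),L2(a,345,120)]),np.hstack([L2(b,335,160),L2(b,225,220)])]))
ms,md=[ctrl.camera_model(n) for n in("scene","side")]
# table objects: approx, cap top at z=85, rim at 110
for k,p,z in (("blue",(299,164),85),("yellow",(285,280),85),("tumbler",(297,357),110)): print(k,onz(ray(ms,*p),z))
for k,p,z in (("blue",(307,319),85),("yellow",(368,212),85),("tumbler",(373,161),110)): print(k,onz(ray(md,*p),z))
E
```

```text
scene orange [([321.5, 304.8], [320, 300, 5, 9, 31])]
scene green [([343.2, 303.2], [338, 290, 15, 25, 111])]
scene red [([355.4, 95.2], [354, 90, 4, 11, 38])]
scene blue [([325.3, 23.3], [320, 17, 12, 14, 144]), ([281.3, 61.2], [280, 52, 4, 19, 22]), ([299.1, 175.0], [291, 171, 17, 8, 82])]
scene yellow [([285.9, 293.0], [275, 285, 22, 13, 106])]
side orange [([345.0, 173.7], [344, 172, 3, 5, 13]), ([246.6, 303.1], [242, 298, 11, 11, 67])]
side green [([328.1, 143.8], [320, 132, 19, 21, 133])]
side red [([212.3, 212.2], [193, 191, 41, 39, 432])]
side blue [([416.8, 144.8], [406, 131, 24, 27, 468]), ([306.2, 337.4], [292, 327, 29, 18, 252]), ([305.1, 354.1], [296, 351, 19, 5, 21])]
side yellow [([366.8, 224.4], [356, 217, 23, 14, 183]), ([365.2, 238.9], [356, 235, 20, 7, 31])]
blue [528.76828913 188.48733226  85.        ]
yellow [ 474.07531091 -173.83245383   85.        ]
tumbler [ 494.50079238 -356.09366476  110.        ]
blue [526.89169346 192.96216705  85.        ]
yellow [ 470.74512918 -164.5107783    85.        ]
tumbler [ 494.80220915 -359.36140915  110.        ]
```

View pics/crop.png

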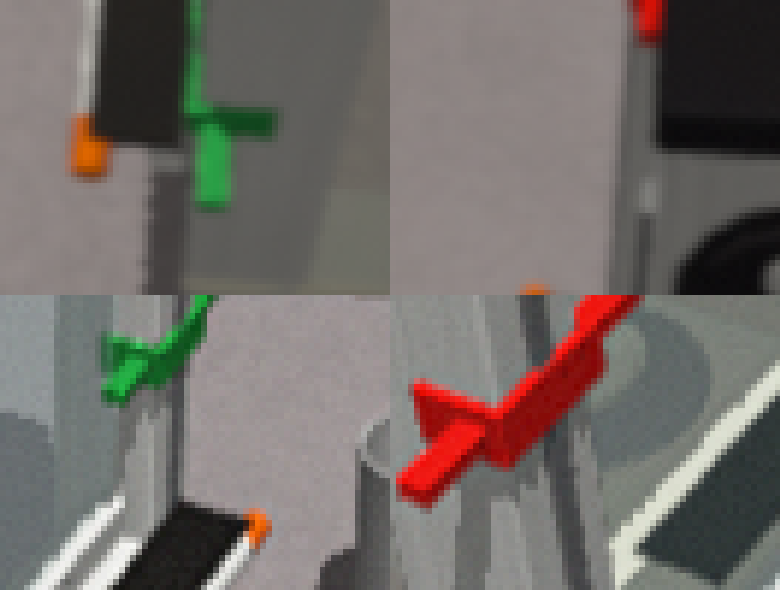

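```bash
python3 - <<'E'
from h import *
ms,md=[ctrl.camera_model(n) for n in("scene","side")]
T=lambda a,b:tri(ray(ms,*a),ray(md,*b))
r,l=T((321.7,304.3),(345,173.7)),T((336.8,147),(246.6,303.1))
print(r,l); d=l[0]-r[0]; print(np.linalg.norm(d),np.degrees(np.arctan2(-d[0],d[1])),(r[0]+l[0])/2)
g=T((342.9,313.5),(337.5,133)); print("green -y end",g)
# side view: plane x fixed from g; both tab ends
for p in((321.5,151),(338,133)):
    o,dd=ray(md,*p); print(o+dd*(g[0][0]-o[0])/dd[0])
# red
print("red",T((355.4,100),(200,223)))
E
```

```text
(array([ 554.39981215, -255.61130977,  125.01805725]), [0.8942351171960279, 0.8942351171967443]) (array([643.65358306, 213.52830148, 119.18000428]), [0.14604250278669828, 0.14604250278723493])
477.5900892324111 -10.771786592169725 [599.02669761 -21.04150414 122.09903077]
green -y end (array([ 591.19486987, -308.2521812 ,  213.57485736]), [0.6710063377448344, 0.6710063377453872])
[ 591.19486987 -144.19148305  258.35471019]
[ 591.19486987 -317.78823831  208.03874388]
red (array([699.38331663, 208.04715837, 302.06636455]), [15.392211107441787, 15.39221110744118])
```

```bash
D="python3 -c \"from workcell import ctrl;o=ctrl.get_obs();print(o['qpos'].round(4).tolist(),o['ee_pos'].round(1).tolist(),o['orientation'].round(4).tolist())\""
python3 -m inch '[{"xyz":[0,0,-40],"rot":[0,0,0]},{"xyz":[0,0,-80],"rot":[0,0,0]},{"xyz":[0,0,-120],"rot":[0,0,0]},{"xyz":[0,0,-120],"rot":[0,0,0]}]' 255; eval $D
python3 -m inch '[{"xyz":[210,-190,0],"rot":[0,0,-0.45]},{"xyz":[210,-190,0],"rot":[0,0,-0.45]},{"xyz":[210,-190,0],"rot":[0,0,-0.45]},{"xyz":[210,-190,0],"rot":[0,0,-0.45]},{"xyz":[210,-190,0],"rot":[0,0,-0.45]},{"xyz":[210,-190,0],"rot":[0,0,-0.45]},{"xyz":[210,-190,0],"rot":[0,0,-0.45]},{"xyz":[210,-190,0],"rot":[0,0,-0.45]},{"xyz":[210,-190,0],"rot":[0,0,-0.45]}]'; eval $D
python3 -m inch '[{"xyz":[0,0,0],"rot":[0.12,0,0]},{"xyz":[0,0,0],"rot":[0.24,0,0]},{"xyz":[0,0,0],"rot":[0.36,0,0]},{"xyz":[0,0,0],"rot":[0.36,0,0]},{"xyz":[0,0,0],"rot":[0.36,0,0]}]'; eval $D
```

```text
t: 0.43
ee_pos: [272.7, -566.2, 351.3]
orientation: [3.051, 0.696, 0.004]
ft_force: [0.1, -1.1, 1.0]
width: 64.7
grasp_force: 0.0
[-1.1409, 0.3082, 1.4972, 0.0, 1.3235, -0.019] [272.7, -566.2, 351.3] [3.0507, 0.6964, 0.0041]
t: 1.18
ee_pos: [378.4, -299.5, 342.6]
orientation: [2.827, 1.369, -0.0]
ft_force: [-0.4, 0.3, 0.7]
width: 4.4
grasp_force: 0.0
[-0.694, 0.0785, 1.8019, -0.0002, 1.2611, -0.0253] [378.4, -299.5, 342.6] [2.8272, 1.3695, -0.0002]
t: 1.6
ee_pos: [378.0, -302.3, 340.8]
orientation: [-2.53, -1.218, 0.222]
ft_force: [0.4, 0.8, -0.1]
width: 0.6
grasp_force: 0.0
[-0.6944, 0.2803, 1.6035, -0.0074, 1.6187, -0.02] [378.0, -302.3, 340.8] [-2.53, -1.2181, 0.2223]
```

```bash
cat > kin.py <<'E'
import numpy as np
from scipy.spatial.transform import Rotation as R
from scipy.optimize import least_squares
D=[([-1.141,.42377,1.6306,0,1.0886,-.019],[271,-562.6,222],[-3.0615,-.6988,.0005]),
([-1.1409,0.3082,1.4972,0.0,1.3235,-0.019],[272.7,-566.2,351.3],[3.0507,0.6964,0.0041]),
([-0.694,0.0785,1.8019,-0.0002,1.2611,-0.0253],[378.4,-299.5,342.6],[2.8272,1.3695,-0.0002]),
([-0.6944,0.2803,1.6035,-0.0074,1.6187,-0.02],[378.0,-302.3,340.8],[-2.53,-1.2181,0.2223])]
Ry=lambda a:R.from_euler('y',a);Rz=lambda a:R.from_euler('z',a)
def chain(q):
    A=Rz(q[0]);B=A*Ry(q[1]);C=B*Ry(q[2]);W=C*Rz(q[3])*Ry(q[4])*Rz(q[5]);return A,B,C,W
E_=None
def fk(q,p):
    A,B,C,W=chain(q);h,L1,L2,Lt,d,a=p
    return A.apply([0,d,h])+B.apply([0,0,L1])+C.apply([a,0,L2])+W.apply([0,0,Lt])
s=least_squares(lambda p:np.concatenate([(fk(q,p)-x)for q,x,_ in D]+[1e-3*(p-[250,450,450,250,12,0])]),[250,450,450,250,12,0])
P=s.x
RT=[(chain(q)[3].inv()*R.from_rotvec(o)) for q,_,o in D]; C0=RT[0]
def pose(q): return fk(q,P),chain(q)[3]*C0
lo=np.array([-3,-.9,.09,-1.31,.11,-2.54]);hi=np.array([3,2.11,2.58,4.45,2.69,2.54])
def ik(x,Rt,q0):
    f=lambda q:np.concatenate([(pose(q)[0]-x)/100,(Rt.inv()*pose(q)[1]).as_rotvec()])
    r=least_squares(f,np.clip(q0,lo+.01,hi-.01),bounds=(lo,hi));return r.x,np.abs(r.fun).max()
E
python3 - <<'E'
from kin import *
print(P.round(1),np.abs(s.fun).max()); print([r.as_rotvec().round(3).tolist() for r in RT])
ps=np.radians(-10.8)
for tilt in (0,10,20,30):           # downward tilt deg
  t=np.radians(tilt)
  z=np.array([np.cos(ps)*np.cos(t),np.sin(ps)*np.cos(t),-np.sin(t)])
  for sg in (1,-1):
    y=sg*np.array([-np.sin(ps),np.cos(ps),0]);Rt=R.from_matrix(np.c_[np.cross(y,z),y,z])
    for pt in ([540,-10,95],[620,-25,95],[620,-25,215]):
      best=min((ik(np.array(pt,float),Rt,[0,-.3+.5*i,2.2-.3*i,q4,.7,q6]) for i in(0,1) for q4 in(0,1.57,3.1) for q6 in(-1.5,1.5)),key=lambda r:r[1])
      print(tilt,sg,pt,best[0].round(2),round(best[1],3))
E
```

```text
[312.6 563.  484.9 309.6  11.9  77.5] 0.1129540317676998
[[0.0, -0.0, 1.571], [-0.0, 0.0, 1.571], [-0.0, 0.0, 1.571], [0.0, -0.0, 1.571]]
0 1 [540, -10, 95] [0.15 1.25 2.37 3.52 2.03 1.74] 0.0
0 1 [620, -25, 95] [0.07 1.14 2.25 3.4  1.81 1.64] 0.0
0 1 [620, -25, 215] [0.07 0.82 2.36 3.4  1.6  1.58] 0.0
0 -1 [540, -10, 95] [ 0.15  1.25  2.37  3.52  2.03 -1.4 ] 0.0
0 -1 [620, -25, 95] [ 0.07  1.14  2.25  3.4   1.81 -1.51] 0.0
0 -1 [620, -25, 215] [ 0.07  0.82  2.36  3.4   1.6  -1.56] 0.0
10 1 [540, -10, 95] [0.14 1.1  2.43 3.48 1.77 1.7 ] 0.0
10 1 [620, -25, 95] [0.06 1.   2.3  3.39 1.55 1.61] 0.0
10 1 [620, -25, 215] [0.06 0.65 2.37 3.4  1.28 1.54] 0.0
10 -1 [540, -10, 95] [ 0.14  1.1   2.43  3.48  1.77 -1.44] 0.0
10 -1 [620, -25, 95] [ 0.06  1.    2.3   3.39  1.55 -1.53] 0.0
10 -1 [620, -25, 215] [ 0.06  0.65  2.37  3.4   1.28 -1.6 ] 0.0
20 1 [540, -10, 95] [0.13 0.92 2.46 3.44 1.45 1.64] 0.0
20 1 [620, -25, 95] [0.05 0.85 2.31 3.38 1.24 1.58] 0.0
20 1 [620, -25, 215] [0.05 0.5  2.35 3.42 0.94 1.48] 0.0
20 -1 [540, -10, 95] [ 0.13  0.92  2.46  3.44  1.45 -1.5 ] 0.0
20 -1 [620, -25, 95] [ 0.05  0.85  2.31  3.38  1.24 -1.57] 0.0
20 -1 [620, -25, 215] [ 0.05  0.5   2.35  3.42  0.94 -1.66] 0.0
30 1 [540, -10, 95] [0.1  0.73 2.45 3.43 1.09 1.58] 0.0
30 1 [620, -25, 95] [0.04 0.71 2.29 3.39 0.91 1.53] 0.0
30 1 [620, -25, 215] [0.04 0.37 2.3  3.5  0.59 1.39] 0.0
30 -1 [540, -10, 95] [ 0.1   0.73  2.45  3.43  1.09 -1.56] 0.0
30 -1 [620, -25, 95] [ 0.04  0.71  2.29  3.39  0.91 -1.61] 0.0
30 -1 [620, -25, 215] [ 0.04  0.37  2.3   3.5   0.59 -1.75] 0.0
```

```bash
cat >> kin.py <<'E'
def rel(qs):
    from workcell import ctrl
    o=ctrl.get_obs(); x0=o['ee_pos'];R0=R.from_rotvec(o['orientation'])
    for q in qs:
        x,Rt=pose(q); print('xyz',R0.inv().apply(x-x0).round(0).tolist(),'rot',(R0.inv()*Rt).as_rotvec().round(3).tolist(),'world',x.round(0).tolist())
E
python3 - <<'E'
from kin import *
rel([[0,-.2,2.35,0,.5,0]])
E
```

```text
xyz [258.0, -141.0, 138.0] rot [-0.819, 0.045, -0.692] world [398.0, 12.0, 261.0]
```

```bash
python3 -m inch '[{"xyz":[258,-141,138],"rot":[-0.819,0.045,-0.692]},{"xyz":[258,-141,138],"rot":[-0.819,0.045,-0.692]},{"xyz":[258,-141,138],"rot":[-0.819,0.045,-0.692]},{"xyz":[258,-141,138],"rot":[-0.819,0.045,-0.692]},{"xyz":[258,-141,138],"rot":[-0.819,0.045,-0.692]},{"xyz":[258,-141,138],"rot":[-0.819,0.045,-0.692]},{"xyz":[258,-141,138],"rot":[-0.819,0.045,-0.692]},{"xyz":[258,-141,138],"rot":[-0.819,0.045,-0.692]},{"xyz":[258,-141,138],"rot":[-0.819,0.045,-0.692]},{"xyz":[258,-141,138],"rot":[-0.819,0.045,-0.692]},{"xyz":[258,-141,138],"rot":[-0.819,0.045,-0.692]},{"xyz":[258,-141,138],"rot":[-0.819,0.045,-0.692]}]'
python3 - <<'E'
from kin import *
from workcell import ctrl
q0=ctrl.get_obs()['qpos'];print(q0.round(3))
rel([[0,-.2,2.35,3.4*f,.5,-1.5*f] for f in np.arange(1,13)/24])
E
```

```text
t: 2.6
ee_pos: [398.2, 12.5, 264.6]
orientation: [1.946, 1.943, 0.49]
ft_force: [-0.8, -0.2, -0.4]
width: 0.7
grasp_force: 0.0
[ 0.004 -0.207  2.346 -0.006  0.508  0.011]
xyz [20.0, -1.0, 2.0] rot [0.001, 0.069, 0.06] world [399.0, 33.0, 262.0]
xyz [41.0, 3.0, 0.0] rot [-0.006, 0.136, 0.122] world [401.0, 53.0, 266.0]
xyz [61.0, 9.0, -3.0] rot [-0.016, 0.203, 0.185] world [405.0, 73.0, 272.0]
xyz [79.0, 18.0, -8.0] rot [-0.031, 0.268, 0.248] world [410.0, 92.0, 280.0]
xyz [96.0, 29.0, -14.0] rot [-0.049, 0.332, 0.311] world [417.0, 108.0, 291.0]
xyz [111.0, 42.0, -21.0] rot [-0.071, 0.394, 0.375] world [425.0, 123.0, 303.0]
xyz [124.0, 57.0, -29.0] rot [-0.097, 0.454, 0.44] world [434.0, 136.0, 317.0]
xyz [134.0, 73.0, -38.0] rot [-0.127, 0.511, 0.506] world [445.0, 146.0, 333.0]
xyz [141.0, 90.0, -47.0] rot [-0.16, 0.564, 0.573] world [455.0, 154.0, 349.0]
xyz [146.0, 108.0, -57.0] rot [-0.195, 0.615, 0.641] world [466.0, 159.0, 366.0]
xyz [148.0, 126.0, -67.0] rot [-0.233, 0.662, 0.71] world [478.0, 160.0, 384.0]
xyz [147.0, 145.0, -77.0] rot [-0.274, 0.705, 0.781] world [489.0, 159.0, 401.0]
```

```bash
python3 -m inch '[{"xyz":[20,-1,1],"rot":[0.001,0.069,0.06]},{"xyz":[41,3,0],"rot":[-0.006,0.136,0.122]},{"xyz":[61,9,-3],"rot":[-0.016,0.203,0.185]},{"xyz":[79,18,-8],"rot":[-0.031,0.268,0.248]},{"xyz":[96,29,-14],"rot":[-0.049,0.332,0.311]},{"xyz":[111,42,-21],"rot":[-0.071,0.394,0.375]},{"xyz":[124,57,-29],"rot":[-0.097,0.454,0.44]},{"xyz":[134,73,-38],"rot":[-0.127,0.511,0.506]},{"xyz":[141,90,-47],"rot":[-0.16,0.564,0.573]},{"xyz":[146,108,-57],"rot":[-0.195,0.615,0.641]},{"xyz":[148,126,-67],"rot":[-0.233,0.662,0.71]},{"xyz":[147,145,-77],"rot":[-0.274,0.705,0.781]}]'
python3 - <<'E'
from kin import *
from workcell import ctrl
q0=ctrl.get_obs()['qpos'];print(q0.round(3))
rel([[0,-.2,2.35,3.4*f,.5,-1.5*f] for f in np.arange(13,25)/24])
E
```

```text
t: 3.6
ee_pos: [491.1, 158.5, 401.6]
orientation: [-2.31, -1.106, -1.616]
ft_force: [1.4, 0.3, 0.5]
width: 0.5
grasp_force: 0.0
[-1.000e-03 -1.970e-01  2.349e+00  1.711e+00  5.010e-01 -7.570e-01]
xyz [14.0, 14.0, -1.0] rot [-0.045, 0.046, 0.058] world [501.0, 155.0, 418.0]
xyz [27.0, 30.0, -4.0] rot [-0.096, 0.091, 0.12] world [512.0, 148.0, 435.0]
xyz [37.0, 49.0, -7.0] rot [-0.149, 0.133, 0.182] world [522.0, 138.0, 451.0]
xyz [44.0, 68.0, -12.0] rot [-0.204, 0.17, 0.245] world [531.0, 126.0, 465.0]
xyz [49.0, 87.0, -18.0] rot [-0.261, 0.205, 0.308] world [539.0, 111.0, 478.0]
xyz [52.0, 107.0, -25.0] rot [-0.32, 0.235, 0.372] world [546.0, 95.0, 488.0]
xyz [51.0, 126.0, -33.0] rot [-0.38, 0.261, 0.437] world [552.0, 76.0, 497.0]
xyz [48.0, 145.0, -41.0] rot [-0.44, 0.282, 0.502] world [556.0, 57.0, 504.0]
xyz [41.0, 163.0, -51.0] rot [-0.501, 0.299, 0.569] world [559.0, 37.0, 508.0]
xyz [33.0, 179.0, -61.0] rot [-0.562, 0.312, 0.637] world [560.0, 16.0, 509.0]
xyz [22.0, 194.0, -71.0] rot [-0.622, 0.321, 0.706] world [560.0, -5.0, 509.0]
xyz [8.0, 207.0, -81.0] rot [-0.681, 0.324, 0.777] world [558.0, -26.0, 505.0]
```

```bash
python3 -m inch '[{"xyz":[14,14,-1],"rot":[-0.045,0.046,0.058]},{"xyz":[27,30,-4],"rot":[-0.096,0.091,0.12]},{"xyz":[37,49,-7],"rot":[-0.149,0.133,0.182]},{"xyz":[44,68,-12],"rot":[-0.204,0.17,0.245]},{"xyz":[49,87,-18],"rot":[-0.261,0.205,0.308]},{"xyz":[52,107,-25],"rot":[-0.32,0.235,0.372]},{"xyz":[51,126,-33],"rot":[-0.38,0.261,0.437]},{"xyz":[48,145,-41],"rot":[-0.44,0.282,0.502]},{"xyz":[41,163,-51],"rot":[-0.501,0.299,0.569]},{"xyz":[33,179,-61],"rot":[-0.562,0.312,0.637]},{"xyz":[22,194,-71],"rot":[-0.622,0.321,0.706]},{"xyz":[8,207,-81],"rot":[-0.681,0.324,0.777]}]'
cat >> kin.py <<'E'
def Rtilt(deg,yaw=-10.8):
    t=np.radians(deg);ps=np.radians(yaw);z=np.array([np.cos(ps)*np.cos(t),np.sin(ps)*np.cos(t),-np.sin(t)])
    y=np.array([np.sin(ps),-np.cos(ps),0]);return R.from_matrix(np.c_[np.cross(y,z),y,z])
E
python3 - <<'E'
from kin import *
from workcell import ctrl
q=ctrl.get_obs()['qpos'];print(q.round(3))
qs=[]
for x in ([480,0,300],[505,-4,88]):
    q,e=ik(np.array(x,float),Rtilt(15),q);print(q.round(2),e);qs.append(q)
rel(qs)
E
```

```text
t: 4.6
ee_pos: [557.5, -27.2, 505.6]
orientation: [-2.199, 0.459, -2.039]
ft_force: [0.0, -1.0, 0.1]
width: 0.7
grasp_force: 0.0
[-2.000e-03 -2.010e-01  2.349e+00  3.402e+00  4.980e-01 -1.503e+00]
[ 0.28  0.14  2.58  3.77  0.9  -1.84] 0.04852263504236419
[ 0.19  1.1   2.5   3.51  1.74 -1.41] 1.7053025658242404e-15
xyz [-208.0, 42.0, -59.0] rot [-0.132, -0.201, -0.275] world [482.0, 1.0, 301.0]
xyz [-408.0, 103.0, -16.0] rot [-0.086, -0.158, -0.274] world [505.0, -4.0, 88.0]
```

```bash
python3 - <<'E'
from kin import *
from workcell import ctrl
q=ctrl.get_obs()['qpos'];qs=[]
for x in ([530,-8,300],[520,-6,190],[515,-5,88]):
    q,e=ik(np.array(x,float),Rtilt(15),q);print(q.round(2),e);qs.append(q)
rel(qs)
E
```

```text
[ 0.15  0.24  2.52  3.55  0.96 -1.72] 7.227551890309768e-14
[ 0.17  0.7   2.55  3.49  1.41 -1.53] 2.842170943040401e-16
[ 0.17  1.08  2.49  3.49  1.7  -1.42] 5.684341886080802e-16
xyz [-203.0, 44.0, -10.0] rot [-0.086, -0.158, -0.274] world [530.0, -8.0, 300.0]
xyz [-310.0, 74.0, -10.0] rot [-0.086, -0.158, -0.274] world [520.0, -6.0, 190.0]
xyz [-408.0, 102.0, -6.0] rot [-0.086, -0.158, -0.274] world [515.0, -5.0, 88.0]
```

```bash
python3 -m inch '[{"xyz":[-40,9,-2],"rot":[-0.03,-0.05,-0.09]},{"xyz":[-80,18,-4],"rot":[-0.06,-0.1,-0.18]},{"xyz":[-120,27,-6],"rot":[-0.086,-0.158,-0.274]},{"xyz":[-160,36,-8],"rot":[-0.086,-0.158,-0.274]},{"xyz":[-203,44,-10],"rot":[-0.086,-0.158,-0.274]},{"xyz":[-240,54,-10],"rot":[-0.086,-0.158,-0.274]},{"xyz":[-275,64,-10],"rot":[-0.086,-0.158,-0.274]},{"xyz":[-310,74,-10],"rot":[-0.086,-0.158,-0.274]},{"xyz":[-345,84,-8],"rot":[-0.086,-0.158,-0.274]},{"xyz":[-380,94,-7],"rot":[-0.086,-0.158,-0.274]},{"xyz":[-408,102,-6],"rot":[-0.086,-0.158,-0.274]},{"xyz":[-408,102,-6],"rot":[-0.086,-0.158,-0.274]}]'
python3 - <<'E'
from h import *
from kin import Rtilt
o=ctrl.get_obs();print(o['qpos'].round(3),(R.from_rotvec(o['orientation']).inv()*Rtilt(15)).as_rotvec().round(3))
ims=[]
for n in("scene","side","wrist"):
    im=ctrl.get_image(n);cv2.imwrite(f"pics/{n}1.png",im[:,:,::-1]);ims.append(im)
print(ctrl.camera_model("wrist"))
cv2.imwrite("pics/m1.png",np.hstack([ims[1][60:360,100:500],ims[2][::1,::1][50:350,120:520]])[:,:,::-1])
E
```

```text
t: 5.6
ee_pos: [510.7, -5.0, 74.1]
orientation: [2.408, -0.216, 1.816]
ft_force: [-0.0, 0.4, -0.3]
width: 0.5
grasp_force: 0.0
[ 0.174  1.113  2.481  3.492  1.718 -1.423] [-0.001  0.016  0.009]
{'fx': 351.4204125186135, 'fy': 351.4204125186135, 'cx': 317.05291920649796, 'cy': 201.08934692560044, 'position': array([377.38128245,  21.42152137, 195.74224137]), 'attitude': array([ 0.74963042, -0.90843461, -1.57251525])}
```

View pics/m1.png

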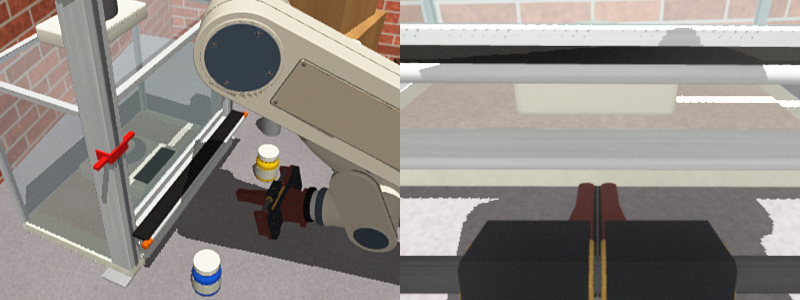

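```bash
cat >> kin.py <<'E'
def relx(pts,tilt=15):
    from workcell import ctrl
    o=ctrl.get_obs();R0=R.from_rotvec(o['orientation']);print(o['ee_pos'].round(1),o['ft_force'].round(1),'rot',(R0.inv()*Rtilt(tilt)).as_rotvec().round(3))
    for x in pts: print(R0.inv().apply(np.array(x)-o['ee_pos']).round(1).tolist())
E
python3 - <<'E'
from h import *
from kin import relx
print(np.array([ray(ctrl.camera_model("wrist"),u,124)[0]+ray(ctrl.camera_model("wrist"),u,124)[1]*k for u in(317,) for k in(230,240,250)]).round(0))
relx([[619,-25,78]])
E
```

```text
[[593. -19. 125.]
 [602. -21. 122.]
 [611. -22. 119.]]
[513.   -3.9  86.2] [-0.  -0.3  0.9] rot [-0.004  0.001  0.005]
[20.2, 1.4, 106.4]
```

```bash
python3 -m inch '[{"xyz":[4,0,22],"rot":[0,0,0]},{"xyz":[8,1,44],"rot":[0,0,0]},{"xyz":[12,1,64],"rot":[0,0,0]},{"xyz":[16,1,84],"rot":[0,0,0]},{"xyz":[19,1,100],"rot":[0,0,0]},{"xyz":[20,1,106],"rot":[0,0,0]},{"xyz":[20,1,106],"rot":[0,0,0]},{"xyz":[20,1,106],"rot":[0,0,0]}]'
python3 - <<'E'
from h import *
from kin import relx
relx([[619,-25,78],[619,-25,90],[619,-25,185]])
a=ctrl.get_image("side");b=ctrl.get_image("wrist")
for n,im in(("side2",a),("wrist2",b)):cv2.imwrite(f"pics/{n}.png",im[:,:,::-1])
cv2.imwrite("pics/m2.png",np.hstack([a[60:360,100:500],b[50:350,120:520]])[:,:,::-1])
E
```

```text
t: 6.42
ee_pos: [618.7, -23.3, 82.1]
orientation: [2.394, -0.215, 1.843]
ft_force: [-0.9, -1.0, -0.7]
width: 0.2
grasp_force: 0.0
[618.7 -23.3  82.1] [-0.9 -1.  -0.7] rot [-0.006 -0.004  0.004]
[-3.8, 1.6, 1.6]
[7.8, 1.7, -1.5]
[99.7, 1.9, -25.7]
```

View pics/m2.png

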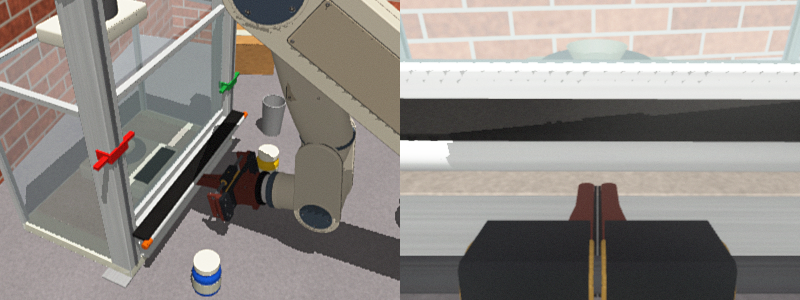

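```bash
python3 - <<'E'
from h import *
im=cv2.imread("pics/wrist2.png");m=ctrl.camera_model("wrist")
g=cv2.cvtColor(im,cv2.COLOR_BGR2GRAY).astype(float)[:,400:460].mean(1);print(g[140:235].round(0).astype(int).tolist())
c=np.array([.982,-.187,0])
for v in(190,220):
    o,d=ray(m,360,v); 
    for X in(-7,0,7):
        k=((np.array([599,-21,0])-o)@c+X)/(d@c); print(v,X,(o+d*k).round(1))
E
```

```text
[231, 232, 232, 233, 232, 231, 231, 232, 211, 131, 80, 79, 79, 79, 79, 79, 78, 76, 73, 70, 67, 63, 60, 58, 58, 58, 58, 57, 57, 57, 56, 56, 56, 56, 56, 56, 55, 55, 55, 54, 54, 54, 54, 54, 54, 55, 54, 55, 55, 54, 54, 108, 169, 186, 188, 189, 190, 191, 192, 193, 194, 194, 195, 195, 196, 196, 195, 194, 194, 194, 192, 189, 186, 183, 180, 179, 178, 177, 177, 175, 171, 168, 174, 178, 179, 179, 178, 177, 178, 178, 178, 177, 177, 178, 177]
190 -7 [589.5 -33.7 128.6]
190 0 [596.2 -35.9 124.8]
190 7 [602.9 -38.1 121. ]
220 -7 [589.3 -34.5 115.6]
220 0 [596.  -36.8 111. ]
220 7 [602.7 -39.1 106.4]
```

```bash
python3 -m inch '[{"xyz":[1,0,0],"rot":[0,0,0]},{"xyz":[3,0,-1],"rot":[0,0,0]},{"xyz":[5,0,-1],"rot":[0,0,0]},{"xyz":[7,0,-2],"rot":[0,0,0]},{"xyz":[9,0,-2],"rot":[0,0,0]},{"xyz":[11,0,-3],"rot":[0,0,0]},{"xyz":[13,0,-3],"rot":[0,0,0]},{"xyz":[15,0,-4],"rot":[0,0,0]},{"xyz":[17,0,-5],"rot":[0,0,0]},{"xyz":[19,0,-5],"rot":[0,0,0]},{"xyz":[21,0,-6],"rot":[0,0,0]},{"xyz":[23,0,-6],"rot":[0,0,0]}]'
python3 -m inch '[{"xyz":[2,0,-1],"rot":[0,0,0]},{"xyz":[4,0,-1],"rot":[0,0,0]},{"xyz":[6,0,-2],"rot":[0,0,0]},{"xyz":[8,0,-2],"rot":[0,0,0]},{"xyz":[10,0,-3],"rot":[0,0,0]},{"xyz":[12,0,-3],"rot":[0,0,0]},{"xyz":[14,0,-4],"rot":[0,0,0]},{"xyz":[16,0,-4],"rot":[0,0,0]},{"xyz":[18,0,-5],"rot":[0,0,0]},{"xyz":[20,0,-5],"rot":[0,0,0]},{"xyz":[22,0,-6],"rot":[0,0,0]},{"xyz":[24,0,-6],"rot":[0,0,0]}]'
cat > look.py <<'E'
import sys
from h import *
from kin import relx
k=sys.argv[1];ims={n:ctrl.get_image(n) for n in("scene","side")}
for n,im in ims.items():
    cv2.imwrite(f"pics/{n}_{k}.png",im[:,:,::-1])
    for c in("orange","green"):print(n,c,blobs(im,c,5))
relx([])
E
python3 look.py 3
```

```text
t: 7.52
ee_pos: [617.8, -22.8, 101.3]
orientation: [2.4, -0.213, 1.835]
ft_force: [-2.5, 0.1, -2.4]
width: 0.2
grasp_force: 1.4
t: 8.52
ee_pos: [618.7, -22.8, 126.5]
orientation: [2.399, -0.213, 1.837]
ft_force: [-2.8, 0.3, -2.8]
width: 0.4
grasp_force: 1.4
scene orange [([321.2, 299.9], [319, 295, 6, 9, 41])]
scene green [([343.1, 303.2], [338, 290, 15, 25, 109])]
side orange [([345.5, 164.4], [344, 162, 4, 6, 14]), ([245.2, 293.1], [240, 288, 11, 11, 72])]
side green [([328.2, 143.7], [320, 132, 19, 21, 132])]
[618.9 -22.8 126.9] [-1.   0.1 -0.4] rot [-0.007  0.001  0.006]
```

```bash
python3 - <<'E'
from h import *
md=ctrl.camera_model("side");ms=ctrl.camera_model("scene")
ps=np.radians(-10.8);cx=np.array([np.cos(ps),np.sin(ps),0]);cy=np.array([-np.sin(ps),np.cos(ps),0]);N=np.array([599,-21,0])
def py(m,p,y):
    o,d=ray(m,*p);k=(y-(o-N)@cy)/(d@cy);x=o+k*d;return round((x-N)@cx,1),round(x[2],1)
print('green side -y',py(md,(338,133),-282),'+y',py(md,(321.5,150.5),-188),'mid',py(md,(328.2,143.7),-235))
print('red side +y',py(md,(200,223),282),)
print('green scene -y',py(ms,(342.9,313.5),-282))
for k,R_,L_ in((0,(345,173.7),(246.6,303.1)),(3,(345.5,164.4),(245.2,293.1))):print(k,'caps side',py(md,R_,-235),py(md,L_,235))
for k,R_ in((0,(321.7,304.3)),(3,(321.2,299.9))):print(k,'cap scene',py(ms,R_,-235))
b=cv2.imread("pics/side_3.png");a=cv2.imread("pics/scene_3.png")
z=lambda i,u,v:cv2.resize(i[v-25:v+25,u-33:u+33],(660,500),interpolation=cv2.INTER_CUBIC)
cv2.imwrite("pics/g3.png",np.hstack([z(b,332,150)[:,:400],z(a,340,303)[:,130:530]]))
E
```

```text
green side -y (np.float64(43.3), np.float64(215.1)) +y (np.float64(46.2), np.float64(213.2)) mid (np.float64(49.5), np.float64(206.2))
red side +y (np.float64(36.1), np.float64(348.1))
green scene -y (np.float64(46.9), np.float64(209.3))
0 caps side (np.float64(-2.3), np.float64(128.1)) (np.float64(2.8), np.float64(113.3))
3 caps side (np.float64(-2.0), np.float64(157.9)) (np.float64(2.9), np.float64(143.5))
0 cap scene (np.float64(0.6), np.float64(114.9))
3 cap scene (np.float64(-0.3), np.float64(142.5))
```

View pics/g3.png

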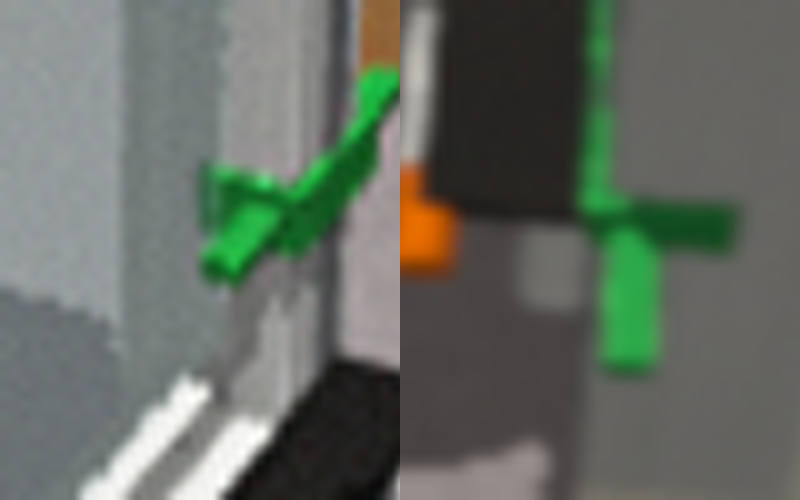

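```bash
python3 -m inch '[{"xyz":[3,0,-1],"rot":[0,0,0]},{"xyz":[6,0,-2],"rot":[0,0,0]},{"xyz":[9,0,-2],"rot":[0,0,0]},{"xyz":[12,0,-3],"rot":[0,0,0]},{"xyz":[15,0,-4],"rot":[0,0,0]},{"xyz":[18,0,-5],"rot":[0,0,0]},{"xyz":[22,0,-6],"rot":[0,0,0]},{"xyz":[26,0,-7],"rot":[0,0,0]},{"xyz":[30,0,-8],"rot":[0,0,0]},{"xyz":[34,0,-9],"rot":[0,0,0]},{"xyz":[37,0,-10],"rot":[0,0,0]},{"xyz":[39,0,-10],"rot":[0,0,0]}]'
python3 look.py 4
```

```text
t: 9.62
ee_pos: [619.1, -22.8, 167.2]
orientation: [2.399, -0.213, 1.837]
ft_force: [-2.7, 0.3, -1.2]
width: 0.0
grasp_force: 1.3
scene orange [([336.7, 127.3], [336, 126, 3, 4, 6]), ([321.0, 292.6], [319, 288, 6, 9, 40])]
scene green [([343.6, 304.0], [339, 296, 14, 19, 97])]
side orange [([346.4, 151.4], [345, 149, 4, 6, 14]), ([243.4, 278.7], [238, 273, 12, 12, 78])]
side green [([328.5, 143.6], [320, 132, 19, 21, 127])]
[619.5 -22.7 167.4] [ 0.6 -0.3  0.3] rot [-0.007  0.     0.006]
```

```bash
python3 - <<'E'
from kin import *
from workcell import ctrl
m=ctrl.camera_model("wrist");o=ctrl.get_obs();Rt=R.from_rotvec(o['orientation'])
off=Rt.inv().apply(m['position']-o['ee_pos']);Rc=Rt.inv()*R.from_rotvec(m['attitude'])
print('cam offset in tool',off.round(1),'look dir in tool',Rc.apply([0,0,-1]).round(3))
q=o['qpos']
for tilt,yaw,x in ((0,-25,(480,0,95)),(0,-25,(500,30,95)),(-5,-25,(500,30,95)),(0,-15,(500,0,95)),(5,-25,(500,20,95))):
    r=Rtilt(tilt,yaw);qq,e=ik(np.array(x,float),r,q);c=np.array(x)+r.apply(off)
    out=[]
    for p in((555,-250,200),(600,-265,206)):
        d=(r*Rc).inv().apply(np.array(p)-c);out.append((round(317-351.4*d[0]/d[2]),round(201+351.4*d[1]/d[2])))
    print(tilt,yaw,x,qq.round(2),round(e,3),'cam',c.round(0),out)
E
```

```text
cam offset in tool [  69.9    0.3 -161.7] look dir in tool [-0.261  0.     0.965]
0 -25 (480, 0, 95) [ 0.53  1.26  2.38  4.17  1.84 -1.16] 0.0 cam [333.  68. 165.] [(534, 66), (502, 65)]
0 -25 (500, 30, 95) [ 0.59  1.2   2.32  4.2   1.77 -1.24] 0.0 cam [353.  98. 165.] [(578, 65), (540, 64)]
-5 -25 (500, 30, 95) [ 0.59  1.27  2.29  4.23  1.86 -1.21] 0.0 cam [348. 100. 151.] [(568, 84), (532, 84)]
0 -15 (500, 0, 95) [ 0.32  1.3   2.41  3.81  2.04 -1.23] 0.0 cam [344.  42. 165.] [(623, 57), (582, 57)]
5 -25 (500, 20, 95) [ 0.55  1.14  2.37  4.14  1.68 -1.27] 0.0 cam [359.  85. 179.] [(583, 45), (544, 42)]
```

```bash
python3 -m inch '[{"xyz":[-4,0,1],"rot":[0,0,0]},{"xyz":[-8,0,2],"rot":[0,0,0]},{"xyz":[-12,0,-8],"rot":[0,0,0]},{"xyz":[-18,0,-28],"rot":[0,0,0]},{"xyz":[-26,0,-58],"rot":[0,0,0]},{"xyz":[-35,0,-90],"rot":[0,0,0]},{"xyz":[-42,0,-117],"rot":[0,0,0]},{"xyz":[-44,0,-124],"rot":[0,0,0]},{"xyz":[-44,0,-124],"rot":[0,0,0]}]'
python3 - <<'E'
from kin import *
from workcell import ctrl
q=ctrl.get_obs()['qpos'];x=np.array([480,0,137.]);q,e=ik(x,Rtilt(0,-25),q);print(q.round(2),e);rel([q])
E
```

```text
t: 10.47
ee_pos: [494.6, 3.0, 153.0]
orientation: [2.401, -0.211, 1.833]
ft_force: [0.2, -0.4, -1.0]
width: 0.6
grasp_force: 0.0
[ 0.53  1.15  2.43  4.15  1.81 -1.2 ] 7.410738689372917e-15
xyz [-19.0, 5.0, -9.0] rot [-0.254, 0.264, 0.04] world [480.0, -0.0, 137.0]
```

```bash
python3 -m inch '[{"xyz":[-6,2,-3],"rot":[-0.08,0.09,0.01]},{"xyz":[-12,3,-6],"rot":[-0.16,0.17,0.03]},{"xyz":[-19,5,-9],"rot":[-0.254,0.264,0.04]},{"xyz":[-19,5,-9],"rot":[-0.254,0.264,0.04]},{"xyz":[-19,5,-9],"rot":[-0.254,0.264,0.04]},{"xyz":[-19,5,-9],"rot":[-0.254,0.264,0.04]},{"xyz":[-19,5,-9],"rot":[-0.254,0.264,0.04]},{"xyz":[-19,5,-9],"rot":[-0.254,0.264,0.04]}]'
python3 - <<'E'
from h import *
m=ctrl.camera_model("wrist");im=ctrl.get_image("wrist");cv2.imwrite("pics/wrist5.png",im[:,:,::-1]);print(m)
np.savez("w5.npz",**m)
for c in("orange","green"):print(c,blobs(im,c,5))
cv2.imwrite("pics/w5c.png",cv2.resize(im[20:220,380:640],(780,600),interpolation=cv2.INTER_CUBIC)[:,:,::-1])
E
```

```text
t: 11.13
ee_pos: [480.4, -1.6, 139.4]
orientation: [1.977, -0.444, 1.981]
ft_force: [0.8, 0.1, -0.6]
width: 0.8
grasp_force: 0.0
{'fx': 351.4204125186135, 'fy': 351.4204125186135, 'cx': 317.05291920649796, 'cy': 201.08934692560044, 'position': array([333.556384  ,  66.98839873, 209.06756535]), 'attitude': array([ 0.81780175, -1.28433503, -1.67630109])}
orange [([529.6, 124.9], [520, 119, 19, 13, 190])]
green [([490.8, 102.3], [446, 94, 89, 19, 864])]
```

View pics/w5c.png

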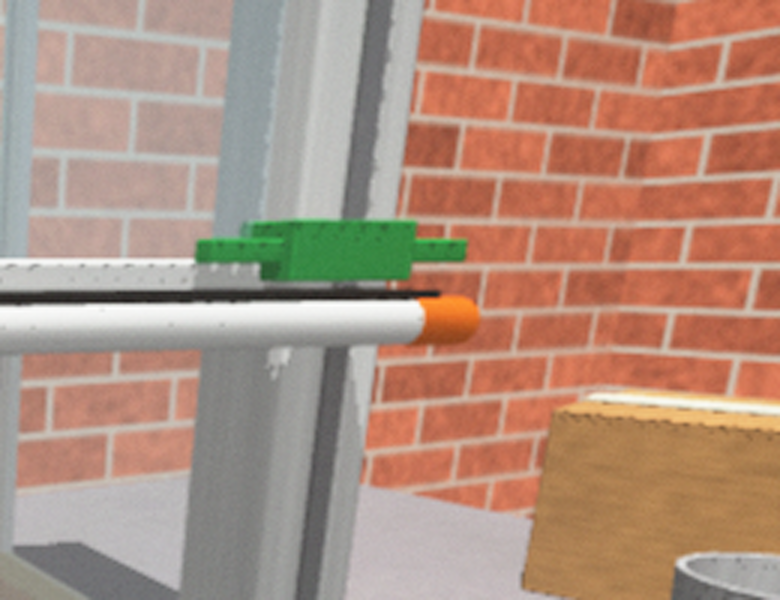

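```bash
python3 - <<'E'
from h import *
m=dict(np.load("w5.npz"))
ps=np.radians(-10.8);cx=np.array([np.cos(ps),np.sin(ps),0]);cy=np.array([-np.sin(ps),np.cos(ps),0]);N=np.array([599,-21,0])
def at(p,X):
    o,d=ray(m,*p);k=(X-(o-N)@cx)/(d@cx);x=o+k*d;return np.r_[round(X),((x-N)@cy).round(1),x[2].round(1)]
for X in(-4,0,4):print('cap',at((529.6,124.9),X),'nose top/bot',at((513,120.5),X),at((513,135),X))
for X in(40,46,52):print('tabR',at((526.7,103.3),X),'tabL',at((459,103.3),X),'body',at((490.8,102.3),X), 'bodyTopBot',at((500,93.5),X),at((500,113),X))
E
```

```text
cap [  -4.  -236.6  192.5] nose top/bot [  -4.  -217.4  196.7] [  -4.  -219.7  183.7]
cap [   0.  -240.6  192.3] nose top/bot [   0.  -221.2  196.5] [   0.  -223.4  183.3]
cap [   4.  -244.6  192.1] nose top/bot [   4.  -224.9  196.4] [   4.  -227.2  182.9]
tabR [  40.  -272.7  212.2] tabL [  40.  -190.9  212.2] body [  40.  -228.1  213.2] bodyTopBot [  40.  -237.8  221.9] [  40.  -240.9  202.5]
tabR [  46.  -278.5  212.3] tabL [  46.  -195.2  212.3] body [  46.  -233.1  213.3] bodyTopBot [  46.  -243.   222.1] [  46.  -246.1  202.4]
tabR [  52.  -284.4  212.4] tabL [  52.  -199.5  212.3] body [  52.  -238.1  213.4] bodyTopBot [  52.  -248.2  222.4] [  52.  -251.4  202.3]
```

```bash
python3 - <<'E'
from kin import *
from workcell import ctrl
q=ctrl.get_obs()['qpos']
q,e=ik(np.array([500,0,152.]),Rtilt(15),q);print(q.round(2),e);rel([q])
E
```

```text
[ 0.21  0.88  2.57  3.53  1.59 -1.45] 4.451976565178483e-12
xyz [12.0, -10.0, 17.0] rot [0.25, -0.263, -0.035] world [500.0, 0.0, 152.0]
```

```bash
python3 -m inch '[{"xyz":[4,-3,5],"rot":[0.08,-0.09,-0.01]},{"xyz":[8,-6,11],"rot":[0.16,-0.17,-0.02]},{"xyz":[12,-10,17],"rot":[0.25,-0.263,-0.035]},{"xyz":[12,-10,17],"rot":[0.25,-0.263,-0.035]},{"xyz":[12,-10,17],"rot":[0.25,-0.263,-0.035]},{"xyz":[12,-10,17],"rot":[0.25,-0.263,-0.035]},{"xyz":[12,-10,17],"rot":[0.25,-0.263,-0.035]},{"xyz":[12,-10,17],"rot":[0.25,-0.263,-0.035]}]'
python3 - <<'E'
from kin import relx
relx([[619.5,-22.7,157]])
E
```

```text
t: 11.85
ee_pos: [500.2, 1.8, 150.3]
orientation: [2.395, -0.224, 1.839]
ft_force: [0.0, 0.7, 0.7]
width: 0.3
grasp_force: 0.0
[500.2   1.8 150.3] [0.  0.7 0.7] rot [-0.002 -0.     0.001]
[38.0, 1.9, 115.9]
```

```bash
python3 -m inch '[{"xyz":[6,0,20],"rot":[0,0,0]},{"xyz":[12,1,45],"rot":[0,0,0]},{"xyz":[19,1,70],"rot":[0,0,0]},{"xyz":[26,1,92],"rot":[0,0,0]},{"xyz":[32,2,108],"rot":[0,0,0]},{"xyz":[37,2,116],"rot":[0,0,0]},{"xyz":[38,2,116],"rot":[0,0,0]},{"xyz":[38,2,116],"rot":[0,0,0]},{"xyz":[38,2,116],"rot":[0,0,0]}]'
python3 - <<'E'
from kin import relx
relx([[619.5,-22.7,170],[619.5,-22.7,187],[619.5,-22.7,188.7]])
E
```

```text
t: 12.6
ee_pos: [618.5, -22.4, 156.4]
orientation: [2.398, -0.223, 1.837]
ft_force: [-1.2, -0.7, -0.0]
width: 0.3
grasp_force: 0.0
[618.5 -22.4 156.4] [-1.2 -0.7 -0. ] rot [-0.003  0.002  0.001]
[13.4, 0.1, -2.6]
[29.8, 0.1, -7.0]
[31.4, 0.1, -7.4]
```

```bash
python3 -m inch '[{"xyz":[2,0,0],"rot":[0,0,0]},{"xyz":[5,0,-1],"rot":[0,0,0]},{"xyz":[8,0,-1],"rot":[0,0,0]},{"xyz":[11,0,-2],"rot":[0,0,0]},{"xyz":[14,0,-3],"rot":[0,0,0]},{"xyz":[17,0,-4],"rot":[0,0,0]},{"xyz":[20,0,-5],"rot":[0,0,0]},{"xyz":[23,0,-5],"rot":[0,0,0]},{"xyz":[26,0,-6],"rot":[0,0,0]},{"xyz":[28,0,-6],"rot":[0,0,0]},{"xyz":[29,0,-7],"rot":[0,0,0]},{"xyz":[30,0,-7],"rot":[0,0,0]}]'
python3 look.py 6
```

```text
t: 13.6
ee_pos: [620.4, -23.5, 188.5]
orientation: [2.395, -0.224, 1.839]
ft_force: [-3.0, -0.5, -2.6]
width: 0.2
grasp_force: 1.3
scene orange [([336.6, 121.6], [336, 121, 3, 3, 5]), ([321.0, 288.6], [319, 284, 6, 9, 41])]
scene green [([343.7, 304.2], [339, 297, 14, 18, 95])]
side orange [([347.1, 144.1], [346, 142, 4, 6, 14]), ([242.2, 271.0], [237, 266, 12, 11, 77])]
side green [([328.9, 142.3], [320, 132, 19, 20, 71])]
[620.5 -23.5 188.6] [-0.5  0.5 -1.2] rot [-0.002 -0.001  0.001]
```

```bash
python3 -m inch '[{"xyz":[-3,0,1],"rot":[0,0,0]},{"xyz":[-7,0,2],"rot":[0,0,0]},{"xyz":[-12,0,-8],"rot":[0,0,0]},{"xyz":[-18,0,-28],"rot":[0,0,0]},{"xyz":[-28,0,-58],"rot":[0,0,0]},{"xyz":[-40,0,-88],"rot":[0,0,0]},{"xyz":[-52,0,-110],"rot":[0,0,0]},{"xyz":[-62,0,-116],"rot":[0,0,0]},{"xyz":[-62,0,-116],"rot":[0,0,0]},{"xyz":[-62,0,-116],"rot":[0,0,0]}]'
python3 - <<'E'
from kin import *
from workcell import ctrl
q=ctrl.get_obs()['qpos'];x=np.array([480,0,142.]);q,e=ik(x,Rtilt(0,-25),q);print(q.round(2),e);rel([q])
E
```

```text
t: 14.53
ee_pos: [495.9, 1.0, 156.8]
orientation: [2.397, -0.222, 1.836]
ft_force: [-0.5, 0.6, 0.5]
width: 0.5
grasp_force: 0.0
[ 0.53  1.13  2.44  4.15  1.81 -1.21] 2.2998294380016655e-09
xyz [-18.0, 4.0, -11.0] rot [-0.249, 0.262, 0.034] world [480.0, -0.0, 142.0]
```

```bash
python3 -m inch '[{"xyz":[-6,2,-3],"rot":[-0.08,0.09,0.01]},{"xyz":[-12,3,-6],"rot":[-0.16,0.17,0.02]},{"xyz":[-18,4,-11],"rot":[-0.249,0.262,0.034]},{"xyz":[-18,4,-11],"rot":[-0.249,0.262,0.034]},{"xyz":[-18,4,-11],"rot":[-0.249,0.262,0.034]},{"xyz":[-18,4,-11],"rot":[-0.249,0.262,0.034]},{"xyz":[-18,4,-11],"rot":[-0.249,0.262,0.034]},{"xyz":[-18,4,-11],"rot":[-0.249,0.262,0.034]}]'
python3 - <<'E'
from h import *
m=ctrl.camera_model("wrist");im=ctrl.get_image("wrist");cv2.imwrite("pics/wrist7.png",im[:,:,::-1]);print(m['position'])
np.savez("w7.npz",**m)
for c in("orange","green"):print(c,blobs(im,c,5))
g=cv2.cvtColor(im,cv2.COLOR_RGB2GRAY)[:,510:516].mean(1);print(g[90:135].round().astype(int).tolist())
cv2.imwrite("pics/w7c.png",cv2.resize(im[20:220,380:640],(780,600),interpolation=cv2.INTER_CUBIC)[:,:,::-1])
E
```

```text
t: 15.2
ee_pos: [480.1, -1.5, 144.3]
orientation: [1.977, -0.443, 1.981]
ft_force: [0.0, -0.1, 0.1]
width: 0.7
grasp_force: 0.0
[333.18950199  67.03762733 213.99850481]
orange [([532.6, 106.7], [523, 101, 19, 13, 178])]
green []
[162, 162, 167, 178, 184, 170, 139, 119, 85, 44, 46, 154, 237, 247, 244, 240, 234, 225, 211, 196, 183, 170, 155, 142, 137, 132, 122, 100, 117, 142, 140, 138, 139, 139, 144, 169, 189, 177, 156, 143, 140, 139, 140, 142, 143]
```

View pics/w7c.png

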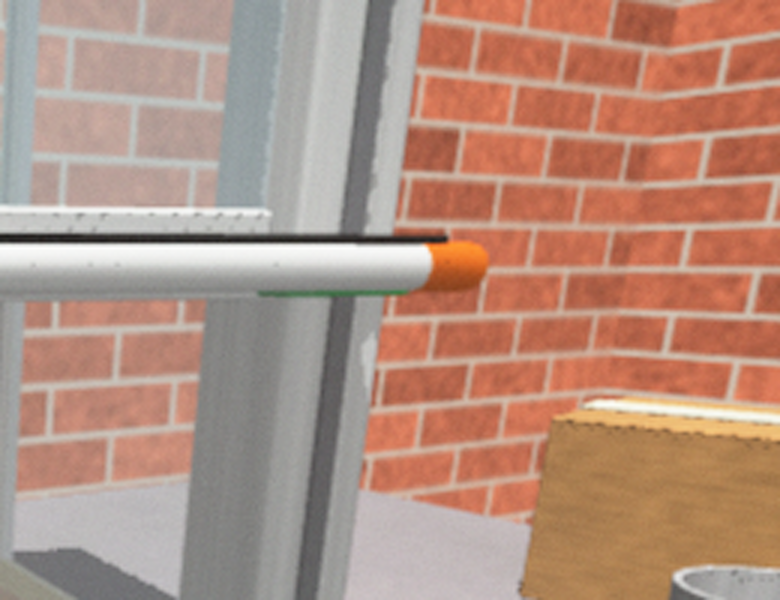

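```bash
python3 - <<'E'
from h import *
m=dict(np.load("w7.npz"))
ps=np.radians(-10.8);cx=np.array([np.cos(ps),np.sin(ps),0]);cy=np.array([-np.sin(ps),np.cos(ps),0]);N=np.array([599,-21,0])
def at(p,X):
    o,d=ray(m,*p);k=(X-(o-N)@cx)/(d@cx);x=o+k*d;return np.r_[round(X),((x-N)@cy).round(1),x[2].round(1)]
print('cap',at((532.6,106.7),0),'nose bot',at((513,117),0),'strip bottom edge',at((513,100.8),0),'green bottom',at((500,118.5),46))
im=cv2.imread("pics/wrist7.png").astype(int);print((im[112:122,488:500,1]-im[112:122,488:500,2]).mean(1).round().tolist(),im[112:122,488:500].mean(1).round().tolist())
E
```

```text
cap [   0.  -240.9  213.8] nose bot [   0.  -220.7  204.7] strip bottom edge [   0.  -218.2  219. ] green bottom [  46.  -247.   201.7]
[0.0, -0.0, -1.0, -1.0, 10.0, 41.0, 31.0, 0.0, -1.0, -1.0] [[154.0, 156.0, 156.0], [143.0, 145.0, 146.0], [137.0, 139.0, 140.0], [132.0, 134.0, 135.0], [114.0, 125.0, 114.0], [78.0, 114.0, 72.0], [81.0, 109.0, 78.0], [108.0, 111.0, 110.0], [114.0, 115.0, 116.0], [114.0, 114.0, 115.0]]
```

```bash
python3 -c "
from workcell import ctrl
print(ctrl.close_job())"
```

```text
the job is handed in; nothing more can be done
None
```

The window is up with its lip level with the green marker to within about 1 mm by the wrist camera. The fingers are drawn clear, no step was aimed near the jars or tumbler (not re-measured afterwards), and the job was handed in at about 15 s.

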